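Sort the stamping punches by length into their trays

ROBOT

A 6-joint arm with a two-finger parallel gripper is mounted at the origin on the work surface. World frame = base frame: x ahead of the robot, y to its left, z up, the work surface at z = 0. Lengths are in m, angles in rad, forces in N, time in s.
With the tool pointing down it reaches from about 0.275 to 1 m from the base axis. Payload 8.4 kg.
Tool frame: the origin (TCP) lies on the centre line of the jaws, within the pads' length; the fingertips stand 17 mm ahead of it and the grasp point (between the pads) lies 2 mm behind it (bot.tcp_to_tips is the z of the fingertips in the tool frame, in m); z points along the fingers, y is the line along which they close (so a half turn about z gives the same grasp; the last joint's range is limited). The gripper opens to 85 mm and grips with 20 to 120 N. Pads are 22 mm wide; open, the fingers measure 114 mm over their backs; the gripper's body (76 mm by 85 mm) begins 54 mm behind the grasp point. The pads swing forward as they close: fully open they stand 13 mm farther back than shut.
Start: joints at [1.157, 0.353, 1.633, -0, 1.155, -0.002], TCP at [0.25, 0.573, 0.248] pointing down, gripper open.
Joint ranges: [-2.63, 2.63], [-0.92, 2.1], [0.06, 2.66], [-1.3, 4.44], [0, 2.69], [-3.02, 3.02]. Speed limits (rad/s): [2.22, 2.22, 2.79, 3.14, 3.14, 3.14].

INTERFACE

Orientations are given as a unit quaternion [x, y, z, w].
In Python, from workcell import bot, hand, kinematics, get_obs, vision, hand_in gives the robot as it stands. The module is installed in compiled form; this text tells all that it offers. Calls block until the motion is done:
- bot.reach(position, orientation): joint-space move of the TCP to a pose.
- bot.servo_line(position, ori=None, velocity=0.15): straight line of the TCP; ori=None keeps the orientation; velocity is the mean speed in m/s.
- bot.goto_joints(angles): joint-space move.
- hand.move_gripper(opening, strength=None): finger opening in m; strength is the grip in N (None keeps the last); returns when the fingers have stopped.
- bot.dwell(seconds).
- kinematics.solve_ik(position, orientation): joint angles nearest the present ones, or None.
- get_obs(): the state.
- vision.read_camera(name): name is "side" or "top"; returns a dict with "frame" (384x512x3 uint8, red, green, blue), "intrinsics" (3x3 intrinsics, pixels), "view" (4x4, takes a point from world to camera coordinates). Camera axes: x right, y down, z forward; pixel columns grow to the right and rows downward; lengths in m; the calibration is good to about 2 mm. A picture is of the moment at which its call begins. There is no depth.
A pose or a line that the arm cannot do raises bot.IKError and nothing moves.
- hand_in(): hands the job in; it is judged then, once.
The state is a dict: "time_s": time; "joint_pos": joint angles; "joint_vel": joint speeds; "joint_efforts": joint torques, N m; "position": TCP position; "orientation": TCP orientation; "wrist_force": force on the tool from outside, world axes, zero at the start; "ft_torque": the same for the moment, N m; "gripper_width": finger opening in m; "grip_force": force on a finger pad.
Only numpy, scipy, OpenCV 4.12 (cv2) and the standard library are available. Lean on these libraries where they do the work, as an engineer would, in place of code of your own. Each camera call takes 0.05 s, during which the arm holds its last target. There are 200 camera calls.

TASK

Sort the five steel stamping punches by length: lay each one flat in the wooden tray that matches its length, lengthwise along the grey felt strips and centred on a strip, never more than one punch to a strip. One punch has been left in the tray for the long ones and does not belong there. Lay the punches down rather than dropping them, and leave the file pot, the hammer, the steel block and the jar where they stand.

Things in the scene. Friction and masses are not known exactly. Their poses are not given: they have to be found in the camera images.
- short_1: short steel stamping punch, loose, 60 mm long in all, square 14 x 14 mm shank, about 85 g, lying on its side. Origin at its middle on its centreline (7 mm above its support); x runs along it to the stepped tip (last 16 mm: 10 then 6 mm square). All look alike but for length. One non-long punch starts in the long tray, the rest on the bench.
- short_2: short steel stamping punch, loose, 60 mm long in all, square 14 x 14 mm shank, about 85 g, lying on its side. Origin at its middle on its centreline (7 mm above its support); x runs along it to the stepped tip (last 16 mm: 10 then 6 mm square). All look alike but for length. One non-long punch starts in the long tray, the rest on the bench.
- medium_1: medium steel stamping punch, loose, 80 mm long in all, square 14 x 14 mm shank, about 115 g, lying on its side. Origin at its middle on its centreline (7 mm above its support); x runs along it to the stepped tip (last 16 mm: 10 then 6 mm square). All look alike but for length. One non-long punch starts in the long tray, the rest on the bench.
- long_1: long steel stamping punch, loose, 100 mm long in all, square 14 x 14 mm shank, about 145 g, lying on its side. Origin at its middle on its centreline (7 mm above its support); x runs along it to the stepped tip (last 16 mm: 10 then 6 mm square). All look alike but for length. One non-long punch starts in the long tray, the rest on the bench.
- long_2: long steel stamping punch, loose, 100 mm long in all, square 14 x 14 mm shank, about 145 g, lying on its side. Origin at its middle on its centreline (7 mm above its support); x runs along it to the stepped tip (last 16 mm: 10 then 6 mm square). All look alike but for length. One non-long punch starts in the long tray, the rest on the bench.
- tray_short: short punch tray: light wood frame fixed to the bench, inside 74 mm along x, 116 mm along y; walls 8 mm thick, 10 mm high. Floor level with the bench. Two grey felt strips 24 mm wide run along x, centred at y = +25 and -25 mm; one punch lies lengthwise on each. Origin: centre, at bench height. Trays change places between runs; told apart by inside length.
- tray_medium: medium punch tray: light wood frame fixed to the bench, inside 94 mm along x, 116 mm along y; walls 8 mm thick, 10 mm high. Floor level with the bench. Two grey felt strips 24 mm wide run along x, centred at y = +25 and -25 mm; one punch lies lengthwise on each. Origin: centre, at bench height. Trays change places between runs; told apart by inside length.
- tray_long: long punch tray: light wood frame fixed to the bench, inside 114 mm along x, 116 mm along y; walls 8 mm thick, 10 mm high. Floor level with the bench. Two grey felt strips 24 mm wide run along x, centred at y = +25 and -25 mm; one punch lies lengthwise on each. Origin: centre, at bench height. Trays change places between runs; told apart by inside length.
- file_pot: bystander, loose: aluminium pot 56 mm across and 85 mm high with wooden file handles standing in it, 135 mm high in all. Origin at the centre of its underside.
- hammer: bystander, loose: hammer lying on the bench beyond the trays, its handle roughly along the y axis of the bench. Origin under its shaft, at bench height.
- bench_block: bystander, loose: dark steel bench block 70 x 70 x 22 mm. Origin at the centre of its underside.
- jar: bystander, loose: amber glass jar with black cap, 56 mm across, 65 mm high. Origin at the centre of its underside.
There are look-alikes about, which are no part of the job. Leave any black look-alike of the long_2 alone. Leave any blue look-alike of the long_1 alone.

How it is judged:
By the outcome, as a careful person would: the job done as asked, in the order asked, and still so for the second after the job is handed in, with the robot touching nothing.
It also fails if it takes over 72 s, if anything falls off the work surface, if the arm or the gripper's body presses on something with over 40 N, if the wrist force passes 120 N, or if a joint passes its speed limit or range.

## Working session

There is one attempt and no reset: what is moved stays moved. The work goes in short steps, each a Python script; the robot and the scene stay as the last script left them, time stands still between calls to the robot, and variables do not carry over. Pictures are saved under pics/ and viewed, at most 10 in all, crops included, and the job is handed in when it is done.

```bash
mkdir -p pics; python3 - <<'E'
from workcell import bot, hand, kinematics, get_obs, vision
import cv2,numpy as np
for n in("top","side"):
    r=vision.read_camera(n); cv2.imwrite(f"pics/{n}0.png",cv2.resize(r["frame"][:,:,::-1],(800,600),interpolation=cv2.INTER_CUBIC))
    np.savez(f"{n}0.npz",**r); print(n,r["intrinsics"].round(1).tolist(),r["view"].round(3).tolist())
o=get_obs();print(o["orientation"],o["time_s"],o["gripper_width"])
E
```

```text
top [[467.2, 0.0, 258.2], [0.0, 467.2, 188.5], [0.0, 0.0, 1.0]] [[0.02, -1.0, 0.001, -0.009], [-0.992, -0.02, -0.128, 0.538], [0.128, 0.002, -0.992, 1.352], [0.0, 0.0, 0.0, 1.0]]
side [[446.3, 0.0, 248.8], [0.0, 446.3, 194.9], [0.0, 0.0, 1.0]] [[-0.991, -0.137, -0.005, 0.537], [-0.091, 0.684, -0.724, 0.081], [0.102, -0.717, -0.69, 1.084], [0.0, 0.0, 0.0, 1.0]]
[ 2.04447504e-01  9.78877330e-01 -6.10233057e-04 -1.34778105e-04] 0.1 0.0854965193422189
```

View pics/top0.png

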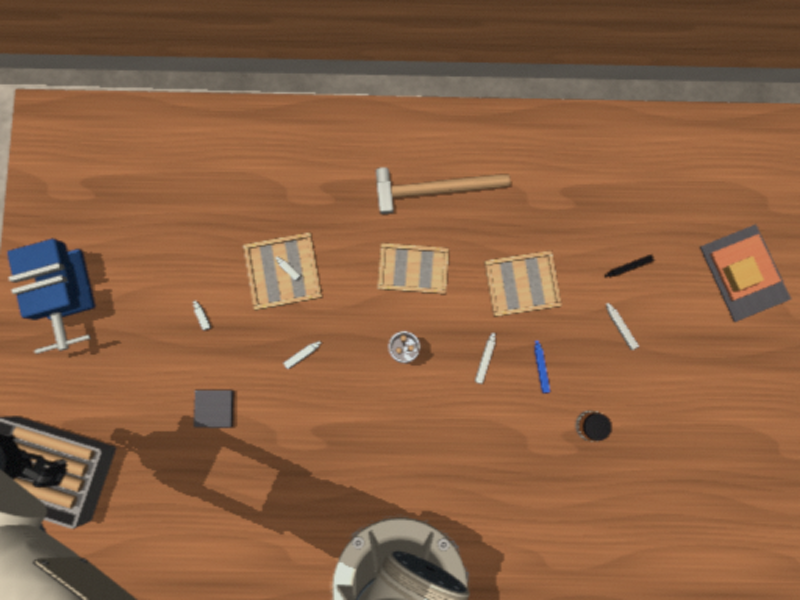

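View pics/side0.png

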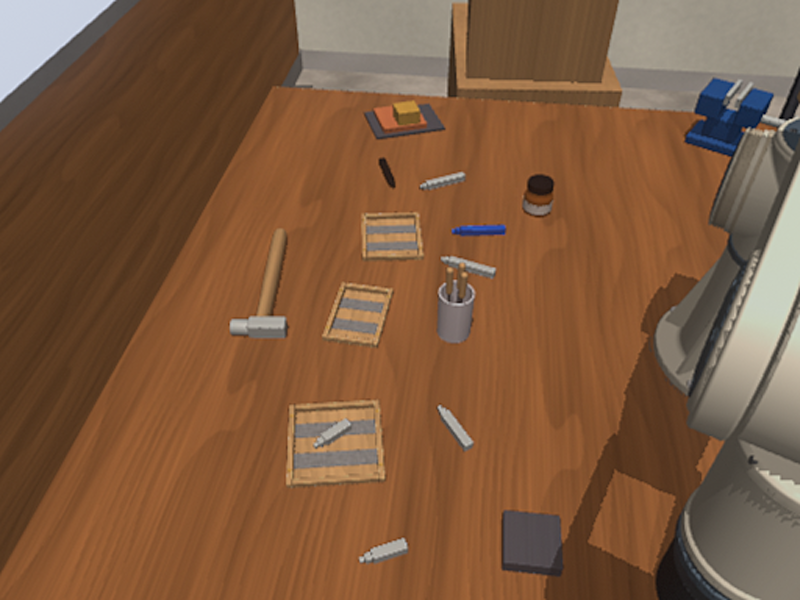

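The top view shows punches at (201,316), (302,355), (288,268, in the tray), (486,358) and (622,326). The look-alikes are black at (629,267) and blue at (543,367), both to be left alone. The trays are at (283,271), the largest and so long, (414,268), short, and (523,283), medium. Next I'll measure them.

```bash
cat > h.py <<'E'
import cv2,numpy as np
S=4
def ground(cam,uv,z):
    R,t=cam["view"][:3,:3],cam["view"][:3,3]; c=-R.T@t
    d=np.c_[uv,np.ones(len(uv))]@np.linalg.inv(cam["intrinsics"]).T@R
    return (c+d*((z-c[2])/d[:,2])[:,None])[:,:2]
def big(cam): return cv2.resize(cam["frame"],None,fx=S,fy=S,interpolation=cv2.INTER_CUBIC)
def pix(p): return (np.asarray(p,float).reshape(-1,2)+.5)/S-.5
def blobs(mask,lo,hi):
    cs,_=cv2.findContours(mask,cv2.RETR_EXTERNAL,cv2.CHAIN_APPROX_NONE)
    return [c for c in cs if lo<cv2.contourArea(c)/S**2<hi]
def rect(cam,c,z):
    g=ground(cam,pix(c),z)*1000
    (x,y),(w,h),a=cv2.minAreaRect(g.astype(np.float32))
    if w<h: w,h,a=h,w,a+90
    return x,y,w,h,(a+90)%180-90
def punches(cam,z=.007):
    hsv=cv2.cvtColor(big(cam),cv2.COLOR_RGB2HSV)
    m=cv2.inRange(hsv,(0,0,140),(180,60,255))
    return [rect(cam,c,z)+tuple(pix(c).mean(0)) for c in blobs(m,40,400)]
def felts(cam):
    hsv=cv2.cvtColor(big(cam),cv2.COLOR_RGB2HSV)
    m=cv2.inRange(hsv,(0,0,85),(180,70,160))
    return [rect(cam,c,0.)+tuple(pix(c).mean(0)) for c in blobs(m,60,500)]
def trays(cam):
    hsv=cv2.cvtColor(big(cam),cv2.COLOR_RGB2HSV)
    m=cv2.inRange(hsv,(12,40,150),(28,150,255))
    m=cv2.morphologyEx(m,cv2.MORPH_CLOSE,np.ones((9,9)))
    return [rect(cam,c,.005)+tuple(pix(c).mean(0)) for c in blobs(m,600,4000)]
E
python3 - <<'E'
from h import *
c=dict(np.load("top0.npz"));hsv=cv2.cvtColor(c["frame"],cv2.COLOR_RGB2HSV)
for u,v in((311,229),(255,159),(275,171),(265,171),(348,172),(186,171),(128,202),(318,210),(300,210),(248,171)):print((u,v),hsv[v,u])
for f in(punches,felts,trays):
    print(f.__name__)
    for r in f(c): print(np.round(r,1))
s=dict(np.load("side0.npz"));print("side")
for f in(punches,felts,trays):
    print(f.__name__)
    for r in f(s): print(np.round(r,1))
i=c["frame"][135:260,105:425,::-1];cv2.imwrite("pics/crop.png",cv2.resize(i,(800,312),interpolation=cv2.INTER_CUBIC))
E
```

```text
(311, 229) [ 30  16 213]
(255, 159) [ 17  64 120]
(275, 171) [ 20  26 149]
(265, 171) [ 17 110 209]
(348, 172) [ 16 115 209]
(186, 171) [ 30  15 185]
(128, 202) [ 45  12 220]
(318, 210) [ 12 150 148]
(300, 210) [ 12 147 147]
(248, 171) [ 17 107 209]
punches
[ -4.6 -59.  115.7  34.5 -88.8 274.6 379.1]
[107.4 722.6  46.4  25.7 -84.8   6.1 332.2]
[127.6 635.3  77.2  22.5  85.8  40.  324.1]
[245.6 649.8 224.5  89.6  48.2  40.8 288.3]
[424.3 194.7  81.7  15.6 -52.9 192.9 226.2]
[ 423.3 -158.   100.3   16.4  -17.1  310.6  229.1]
[ 4.416e+02 -4.000e-01  6.000e+01  5.940e+01 -7.480e+01  2.583e+02
  2.215e+02]
[440.1 654.3  84.4  81.9  69.2  38.1 216.1]
[ 490.8 -418.7  101.1   15.7   31.5  397.8  208.6]
[494.7 394.5  59.3  15.8  26.8 127.9 201.7]
[548.1 714.9  98.6  10.  -72.4  23.1 181.6]
[572.7 722.1  99.   11.1 -72.7  21.3 173.6]
[ 564.5 -202.5   92.6   22.7   10.3  325.8  182.9]
[ 573.3 -251.6   92.2   22.8   10.   342.   180.1]
[592.4 -39.9  71.6  22.5  -3.3 272.3 172.1]
[594.8   9.9  70.8  22.4  -3.2 255.9 170.9]
[577.9 263.1 110.4  22.8  11.9 172.5 174.7]
[586.  226.2 110.4  46.5  12.1
[... 1521 characters left out ...]
.5 288.5 271.9]
[598.3  10.2  73.   24.1  -3.9 226.4 208.2]
[753.3  32.7  92.6  49.2   7.6 168.8 209.4]
[595.8 -39.8  73.4  24.1  -3.3 230.9 194.9]
[ 404.1 -154.2   57.2   28.9   -8.5  307.1  173.1]
[ 565.6 -203.6   93.6   23.6   10.   250.6  157. ]
[ 574.2 -252.9   93.8   23.6    9.9  249.9  146.4]
[ 299.1 -358.1   54.8   43.9   -3.   343.4  132.8]
[ 489.6 -427.9  106.6   32.4   30.8  282.8  116.5]
trays
[586.  238.  135.4 133.5 -78.2 213.7 283. ]
[-59.   43.9 123.5  51.1  71.3 502.3 246.5]
[597.3 -18.8 136.8  92.1  86.6 228.8 200. ]
[ 571.  -233.5  136.4  114.1  -80.5  250.2  149.9]
[-119.8 -238.4  738.6   78.4   65.6  483.2  189.9]
[  257.2 -1104.8   687.6   511.8   -84.    348.     47. ]
```

View pics/crop.png

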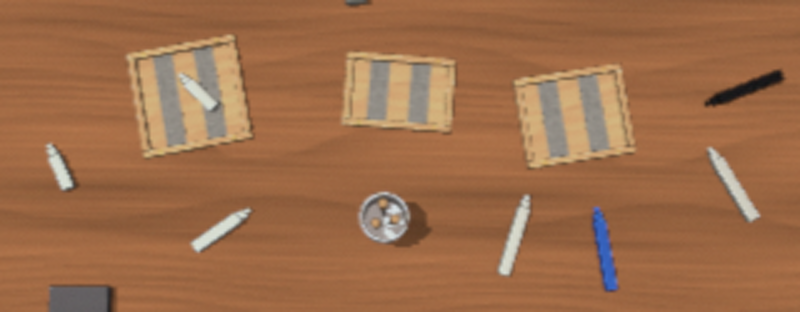

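The crop confirms five steel punches: lengths 60, 80, 60 (in the long tray), 100 and 100 mm. The black and blue look-alikes are excluded. Both cameras agree to about 3 mm, so I'll start with the misfit.

```bash
cat > pp.py <<'E'
from workcell import bot, hand, kinematics, get_obs, vision
import numpy as np, cv2, itertools
HI,Z,SH=.2,.020,-.003
def quat(a): # tool down, tool x at angle a
    return [np.cos(a/2),np.sin(a/2),0.,0.]
def flips(x,y,a):
    out=[]
    for f in(0,np.pi):
        j=[kinematics.solve_ik([x,y,z],quat(a+f)) for z in(HI,Z)]
        if all(k is not None for k in j): out.append((a+f,j[0]))
    return out
def move(pick,place):
    (x,y,a),(u,v,b)=[(p[0]/1e3,p[1]/1e3,np.radians(p[2])) for p in(pick,place)]
    x,y=x+SH*np.cos(a),y+SH*np.sin(a)
    q0=np.array(get_obs()["joint_pos"])
    def cost(c):
        (_,j),(_,k)=c; return abs(j-q0).max()+abs(np.array(k)-j).max()
    # tip may end up either way round: shift follows the flip
    best=None
    for A,j in flips(x,y,a):
        j=np.array(j)
        for f in(0,np.pi):
            uu,vv=u+SH*np.cos(b+f),v+SH*np.sin(b+f)
            g=A-a+b+f
            k=kinematics.solve_ik([uu,vv,HI],quat(g))
            if k is None or kinematics.solve_ik([uu,vv,Z],quat(g)) is None: continue
            c=cost(((0,j),(0,k)))
            if best is None or c<best[0]: best=(c,A,g,uu,vv)
    _,A,g,u,v=best
    hand.move_gripper(.04)
    bot.reach([x,y,HI],quat(A))
    bot.servo_line([x,y,.05],velocity=.3); bot.servo_line([x,y,Z],velocity=.08)
    hand.move_gripper(0,60)
    w=get_obs()
    print("grip",round(w["gripper_width"],4),round(w["grip_force"],1),np.round(w["wrist_force"],1))
    bot.servo_line([x,y,HI],velocity=.3)
    w=get_obs();print("lifted",round(w["gripper_width"],4),round(w["grip_force"],1))
    bot.reach([u,v,HI],quat(g))
    bot.servo_line([u,v,.05],velocity=.3); bot.servo_line([u,v,Z+.0007],velocity=.05)
    print("down",np.round(get_obs()["wrist_force"],1))
    hand.move_gripper(.024)
    bot.servo_line([u,v,.06],velocity=.15); bot.servo_line([u,v,HI],velocity=.4)
    print("t",get_obs()["time_s"])
def snap(n):
    for c in("top","side"):
        r=vision.read_camera(c); np.savez(f"{c}{n}.npz",**r); cv2.imwrite(f"pics/{c}{n}.png",cv2.resize(r["frame"][:,:,::-1],(800,600),interpolation=cv2.INTER_CUBIC))
E
python3 - <<'E'
from pp import *
move((593,228,47),(595,-39.7,-3.5)); snap(1)
E
```

```text
grip 0.0121 59.4 [-1.4  0.3  4.1]
lifted 0.0124 58.8
down [-1.8 -0.3  4.3]
t 8.2667
```

View pics/side1.png

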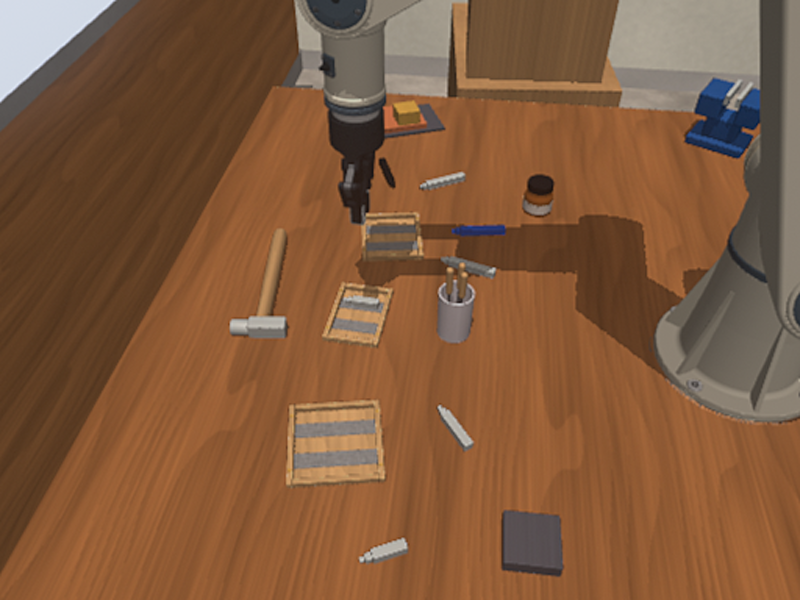

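The first punch lies on the upper strip of the short tray, at about (361,300), and the long tray is empty. Moving on to the other four.

```bash
python3 - <<'E'
from pp import *
for p,q in [((495.6,393,27),(597.8,10.1,-3.5)),((424,193,-53),(565.7,-203.3,10)),((423.5,-160.5,-16.5),(590.5,215.8,12)),((491.3,-421.5,31.3),(580.2,264.7,12))]:
    move(p,q)
bot.reach([.32,.35,.3],quat(2.7)) ; snap(2)
from h import punches
for c in("top","side"):
    print(c)
    for r in punches(dict(np.load(f"{c}2.npz"))):
        if 500<r[0]<650 and abs(r[1])<480: print(np.round(r,1))
E
```

```text
grip 0.0124 59.3 [-0.2 -0.1  3.7]
lifted 0.0121 58.8
down [-1.9 -0.6  4.7]
t 16.6083
grip 0.012 58.9 [-1.6 -1.3  6.8]
lifted 0.0121 58.7
down [-3.3  0.1  7.1]
t 24.9583
grip 0.0121 58.8 [-1.5  0.5  7.9]
lifted 0.0117 58.7
down [-3.9 -1.6  7.2]
t 32.2917
grip 0.0121 59.7 [-1.1 -0.1  4.1]
lifted 0.0122 59.1
down [-2.8 -0.9  3.7]
t 42.2
top
[ 564.6 -202.9   92.5   23.4   10.   326.1  183.7]
[ 573.3 -251.5   92.3   22.9   10.   341.9  179.9]
[592.7 -39.8  71.   22.4  -3.2 272.4 173. ]
[594.8  10.   70.9  22.3  -3.2 255.8 172.2]
[577.5 265.6 110.8  22.   14.7 172.2 177.3]
[588.4 214.8 110.1  22.4  11.8 188.1 172.1]
side
[584.3 261.8 103.1  16.1  12.  212.2 289.7]
[592.6 212.2 105.7  16.2  11.8 213.1 270.5]
[599.7   4.4  60.1  16.6  -3.  226.6 204.7]
[596.9 -45.8  60.9  17.3  -1.6 230.6 191.5]
[ 566.5 -210.    82.7   17.4    6.4  250.1  153.7]
```

View pics/top2.png

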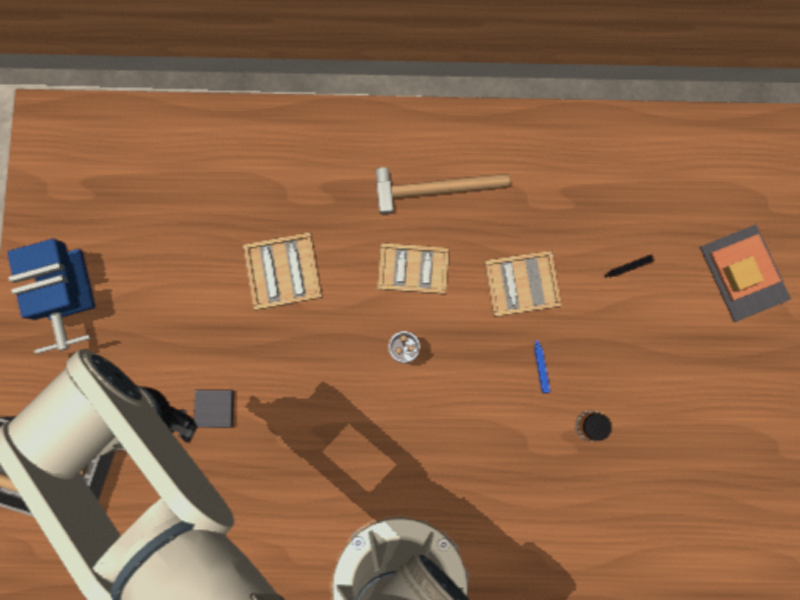

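View pics/side2.png

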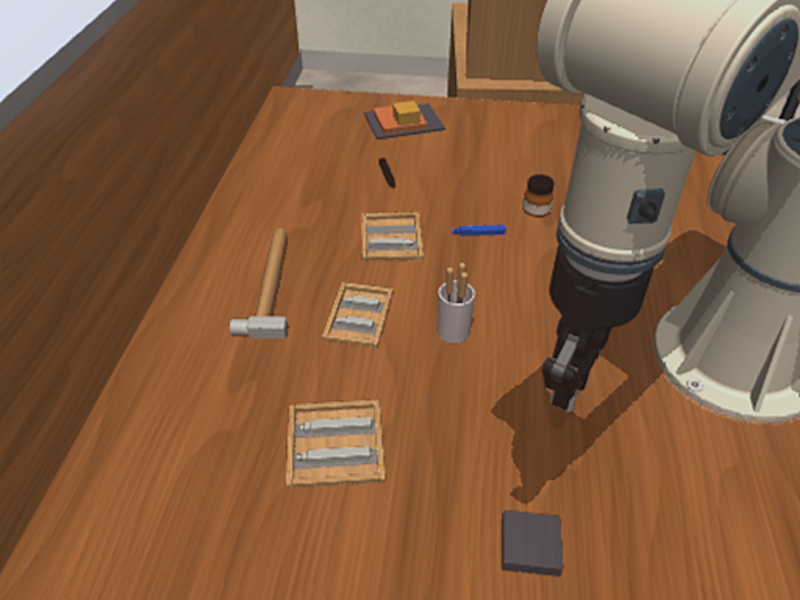

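All five lie on strips in the matching trays: long (268,272) and (295,269), short (401,267) and (427,268), medium (511,285). I'll check centring with a brighter mask.

```bash
python3 - <<'E'
from h import *
for n in("top","side"):
  c=dict(np.load(n+"2.npz"));hsv=cv2.cvtColor(big(c),cv2.COLOR_RGB2HSV)
  print(n)
  for vm in(175,190):
    for b in blobs(cv2.inRange(hsv,(0,0,vm),(180,60,255)),20,400):
      r=rect(c,b,.007 if n=="top" else .010)
      if 520<r[0]<640 and abs(r[1])<300: print(vm,np.round(r,1))
c=dict(np.load("top2.npz"));cv2.imwrite("pics/c3.png",cv2.resize(c["frame"][140:210,150:365,::-1],(800,260),interpolation=cv2.INTER_CUBIC))
E
```

```text
top
175 [ 568.1 -206.1   78.3   15.8   10.1]
175 [595.6 -41.   57.5  14.4  -5. ]
175 [598.1   9.9  58.4  15.2  -1.8]
175 [582.  265.1  98.2  14.8  11.9]
175 [588.5 215.7  98.2  15.6  12.3]
190 [ 568.1 -206.6   76.5   14.9   10.1]
190 [589.1 -40.4  43.   12.7  -4.9]
190 [598.    9.   56.9  12.6  -3. ]
190 [581.7 264.9  96.2  13.2  11.9]
190 [585.8 214.8  91.3  13.6  12.2]
side
175 [576.1 261.3  82.6  14.5  11.6]
175 [583.  211.5  84.6  14.3  11.8]
175 [599.1   6.4  57.6  14.5  -2.9]
175 [596.5 -44.   57.2  14.1  -3.9]
175 [ 567.4 -208.    79.    12.7    7.5]
```

View pics/c3.png

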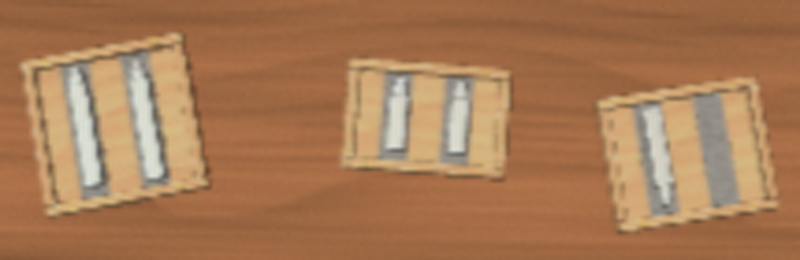

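Everything is within about 1–2 mm of its strip's centreline except the medium punch, which sits about 3 mm to the right in the crop at (657,155). There is time left, so I'll re-grip it and shift it slightly.

```bash
sed -i 's/hand.move_gripper(.04)/hand.move_gripper(OPEN)/; s/^HI,/OPEN=.04\nHI,/' pp.py; python3 - <<'E'
import pp; from pp import *
pp.OPEN=.026
move((567,-205,190),(565.3,-201.6,10))
bot.reach([.32,.35,.3],quat(2.7)); snap(3)
from h import *
for n in("top","side"):
  c=dict(np.load(n+"3.npz"));hsv=cv2.cvtColor(big(c),cv2.COLOR_RGB2HSV)
  for b in blobs(cv2.inRange(hsv,(0,0,175),(180,60,255)),20,400):
      r=rect(c,b,.007 if n=="top" else .010)
      if 520<r[0]<640 and abs(r[1])<300: print(n,np.round(r,1))
c=dict(np.load("top3.npz"));cv2.imwrite("pics/c4.png",cv2.resize(c["frame"][140:260,105:425,::-1],(800,300),interpolation=cv2.INTER_CUBIC))
print(get_obs()["time_s"])
E
```

```text
grip 0.0123 59.4 [0.4 0.5 1.2]
lifted 0.0121 59.2
down [-1.2 -0.5 -1.3]
t 51.5417
top [ 573.6 -203.8   62.1   16.6    9.7]
top [595.6 -40.9  57.5  14.5  -5. ]
top [598.1   9.4  58.6  15.1  -3.1]
top [582.  265.4  98.3  15.3  11.8]
top [588.5 215.6  98.2  15.6  12.7]
side [576.1 261.3  82.6  14.3  12. ]
side [583.  211.5  84.6  14.3  11.8]
side [598.9   6.4  58.5  14.6  -3.1]
side [596.5 -43.9  57.2  14.1  -4.1]
side [ 570.3 -206.5   72.    13.    11.5]
53.8333
```

View pics/c4.png

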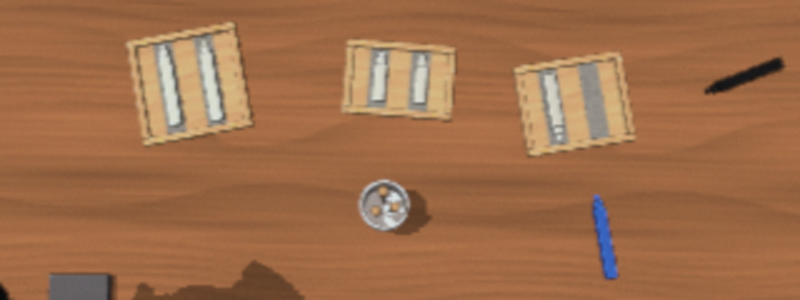

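The picture now shows all five punches well centred on their strips, and the medium one at (553,105) is good. Handing in.

```bash
python3 -c "from workcell import hand_in; print(hand_in())"
```

```text
the job is handed in; nothing more can be done
None
```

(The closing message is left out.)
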